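# Roll a tube stub into the V-block and bring it up to the end stop

### The job

Get the thick round bar (the stub of brass tube) ready for inspection: push it along the bench by its side with the fingers so that it rolls up the ramp and drops into the V-block's groove, lying along it, then push it by its end along the groove until it touches the end stop. Do not lift the bar or pick it up, leave the thin bar, the solder reel, the tin and the cutters where they are, and leave the bar lying still in the groove.

Things in the scene. Friction and masses are not known exactly. Their poses are not given: they have to be found in the camera images.
- shaft: Thick round bar, a stub of plain brass tube, a cylinder 28 mm in diameter, 140 mm long, 0.16 to 0.30 kg, lying on the bench before the ramp, to its left, within 0.25 rad of parallel to the groove. Origin at its centre; y along the bar; x and z turn as it rolls. It rolls easily; on the bench it soon stops when no longer pushed, on the ramp it rolls back down.
- vblock: Steel V-block with ramp, fixed; 130 mm long. Origin on the bench under the groove's bottom line, midway along; x: the way the bar rolls (up the ramp, towards the robot's right), y: along the groove to the end stop (away from the robot), z up. 90 degree groove, bottom line at x = 0, 3 mm above the bench; far wall 30 mm high, x = 26 to 40 mm. The bar lying in it has its centre at x = 0, 23 mm above the bench.
- ramp_foot (a point): Middle of the ramp's low front edge, 1 mm above the bench, at x = -85 mm of the V-block. The ramp is as long along y as the block (y = -65 to +65 mm).
- lip (a point): Middle of the ramp's top edge, 15 mm above the bench, at x = -15 mm of the V-block; the ramp rises evenly to it and the groove begins behind it.
- stop_face (a point): Point on the inner face of the end stop, an upright plate across the groove at y = +65 mm of the V-block, x = -12 to +38 mm, 34 mm high. Rolled straight in, the bar lies with its +y end about 20 to 45 mm short of it; touching it, the bar's centre is at y = -5 mm and its other end sticks 10 mm out of the block's open -y end.
- thin_bar: A thin round brass bar, 16 mm in diameter and 110 mm long, lying on the bench to the right of the V-block's far wall: leave it alone. Origin at its centre, y along it.
- reel: Reel of solder, 56 mm across and 58 mm high, standing behind the end stop: leave it alone. Origin at the centre of its underside.
- tin: Small round white tin, 41 mm across and 18 mm high, to the left of the thick bar: leave it alone. Origin at the centre of its underside.
- cutters: Cutters with red handles, about 126 x 50 mm and 13 mm high, lying flat on the bench to the right of the work: leave them alone. Origin at the centre of the underside.

How it is judged:
By the outcome, as a careful person would: the job done as asked, in the order asked, and still so for the second after the job is handed in, with the robot touching nothing.
It also fails if it takes over 45 s, if anything falls off the work surface, if the arm or the gripper's body presses on something with over 40 N, if the wrist force passes 120 N, or if a joint passes its speed limit or range.

### The arm

A 7-joint arm with a two-finger parallel gripper is mounted at the origin on a cart in front of the work surface, level with it; the furniture and walls round the work are solid. World frame = base frame: x ahead of the robot, y to its left, z up, the work surface at z = 0. Lengths are in m, angles in rad, forces in N, time in s.
With the tool pointing down it reaches from about 0.35 to 0.9 m from the base axis. Payload 8.1 kg.
Tool frame: the origin (TCP) lies at the very end of the fingers, on their centre line; the grasp point (between the pads) lies 19 mm behind it; z points along the fingers, y is the direction in which the jaws open and shut (so a half turn about z gives the same grasp; the last joint's range is limited). The gripper opens to 92 mm and grips with 3 to 60 N. Pads are 19 mm wide; open, the fingers measure 130 mm over their backs; the gripper's body (75 mm by 190 mm) begins 47 mm behind the grasp point.
Start: joints at [-0.103, 0.434, 0.025, 1.573, -0.012, 1.134, -0.075], TCP at [0.625, -0, 0.227] pointing down, gripper open.
Joint ranges: [-2.62, 2.62], [-0.44, 2.09], [-1.27, 1.32], [0.08, 2.57], [-1.32, 4.46], [0.12, 2], [-2.74, 2.74]. Speed limits (rad/s): [2.22, 2.22, 3.01, 3.01, 3.14, 3.14, 3.14].

### API

Orientations are given as a rotation vector (axis times angle).
In Python, from cell import observe, get_image, sign_off gives the robot as it stands.
- The arm moves only by the tool arm_command, never from a script. Its argument "deltas" is a list of rows, each an object with "xyz": the shift along the tool's x, y, z in cm, a list of three; "turn": the turn about the tool's z in degrees; "jaw": the closure in counts, from 0 (fully open) to 255 (shut). A call has 1 to 5 rows; each row is the pose to reach, as a shift and turn from the pose measured when the call began, along the tool's axes at that moment; what a row does not reach only later rows make up. A row lasts 1/12 s, in which the tool goes at most 41.7 mm and 7.16 degrees, less where a joint would pass 70% of its speed; a pose out of reach is approached as far as the arm can. A call with a gripper value outside its range is refused whole. The fingers move at their own pace and stop on an object; "force" is the grip in N (left out, the last holds). Time passes only in rows, so rows that repeat a pose let the fingers close. It gives the time, the measured TCP pose, the force and the opening at its end, in the units of the state.
- observe(): the state, without advancing time (a new reading comes with each control period).
- get_image(name): name is "scene" or "side" or "wrist"; returns a dict with "frame" (384x512x3 uint8, red, green, blue), "depth" (384x512 float32, m along the optical axis (not along the pixel's ray), 0 where there is no reading), "camera_matrix" (3x3 intrinsics, pixels), "cam_to_world" (4x4, takes a point from camera to world coordinates). Camera axes: x right, y up, looking along -z (the intrinsics and any distortion apply to the point x, -y, -z); pixel columns grow to the right and rows downward; lengths in m; the calibration is good to about 2 mm. A picture is of the moment at which its call begins.
- sign_off(): hands the job in, once; it reports no verdict.
The state is a dict: "clock": time; "joints": joint angles; "dq": joint speeds; "joint_efforts": joint torques, N m; "position": TCP position; "ee_rot": TCP orientation; "force": force on the tool from outside, world axes, zero at the start; "ft_torque": the same for the moment, N m; "width": opening from 0.0 (shut) to 1.0 (fully open).
Only numpy, scipy, OpenCV 4.12 (cv2) and the standard library are available. Lean on these libraries where they do the work, as an engineer would, in place of code of your own. Each camera call takes 0.05 s, during which the arm holds its last target.

## Working session

There is one attempt and no reset: what is moved stays moved. The work goes in short steps, Python scripts to look and compute and a tool call to move; the robot and the scene stay as the last step left them, time stands still between calls to the robot, and variables do not carry over. Pictures are saved under pics/ and viewed, and the job is handed in when it is done.

Besides the shell and the picture viewer there is one more tool, called after "Request:" as name(argument=value, ...), one argument or row to a line, values as JSON. arm_command: Moves the arm, as the interface text tells. Its arguments: {"type":"object","properties":{"deltas":{"type":"array","items":{"type":"object","properties":{"xyz":{"type":"array","items":{"type":"number"}},"turn":{"type":"number"},"jaw":{"type":"number"}}}},"force":{"type":"number"}},"required":["deltas"]}

```bash
mkdir -p pics; ls; cat > h.py <<'E'
import numpy as np, cv2
from cell import observe, get_image, sign_off
def grab(n,tag):
    d=get_image(n); cv2.imwrite(f'pics/{tag}.png',d['frame'][:,:,::-1]); np.savez(f'pics/{tag}.npz',**d); return d
def load(tag): return dict(np.load(f'pics/{tag}.npz'))
def pts(d):
    K=d['camera_matrix'];Z=d['depth'];v,u=np.mgrid[0:Z.shape[0],0:Z.shape[1]]
    p=np.stack([(u-K[0,2])/K[0,0]*Z,-(v-K[1,2])/K[1,1]*Z,-Z,np.ones_like(Z)],-1)
    return (p@d['cam_to_world'].T)[...,:3]
def onplane(d,u,v,z):
    K=d['camera_matrix'];T=d['cam_to_world']
    r=T[:3,:3]@np.array([(u-K[0,2])/K[0,0],-(v-K[1,2])/K[1,1],-1]);o=T[:3,3]
    return o+r*(z-o[2])/r[2]
E
python3 - <<'E'
from h import *
np.set_printoptions(precision=4,suppress=True)
for n in ['scene','side','wrist']:
    d=grab(n,n+'0'); print(n,d['cam_to_world'],d['camera_matrix'])
print(observe())
E
```

```text
pics
scene [[-0.8709  0.3408 -0.3542  0.193 ]
 [-0.4913 -0.5822  0.6478  0.9098]
 [ 0.0145  0.7381  0.6745  0.7182]
 [ 0.      0.      0.      1.    ]] [[475.6062   0.     261.9362]
 [  0.     475.6062 183.3028]
 [  0.       0.       1.    ]]
side [[-0.9865  0.095  -0.1331  0.4513]
 [-0.1634 -0.6096  0.7757  0.9653]
 [-0.0075  0.787   0.6169  0.5672]
 [ 0.      0.      0.      1.    ]] [[431.2194   0.     254.5221]
 [  0.     431.2194 192.7617]
 [  0.       0.       1.    ]]
wrist [[ 1.     -0.0007  0.0008  0.6257]
 [ 0.0004  0.9507  0.31    0.0847]
 [-0.001  -0.31    0.9507  0.3854]
 [ 0.      0.      0.      1.    ]] [[268.656    0.     248.9178]
 [  0.     268.656  193.4068]
 [  0.       0.       1.    ]]
{'clock': 0.15, 'joints': array([-0.1026,  0.4351,  0.025 ,  1.5738, -0.0116,  1.134 , -0.0751]), 'dq': array([ 0.0003, -0.0015, -0.0012, -0.0025, -0.0009,  0.0012, -0.0014]), 'joint_efforts': array([  0.0009, -66.8263,   0.9857, -31.4695,  -0.0604,   0.0394,
         0.0001]), 'position': array([ 0.6246, -0.    ,  0.2261]), 'ee_rot': array([-2.221 , -2.2209,  0.0014]), 'force': array([ 0.1502, -0.4987, -0.2608]), 'ft_torque': array([ 0.0029,  0.0091, -0.0588]), 'width': 1.0013206013082363}
```

View pics/scene0.png

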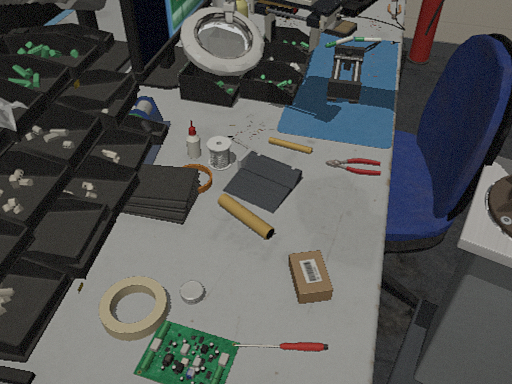

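View pics/side0.png

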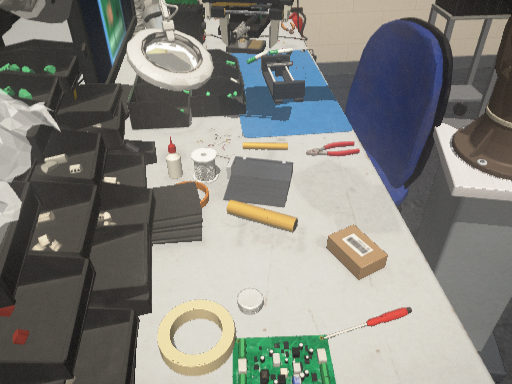

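View pics/wrist0.png

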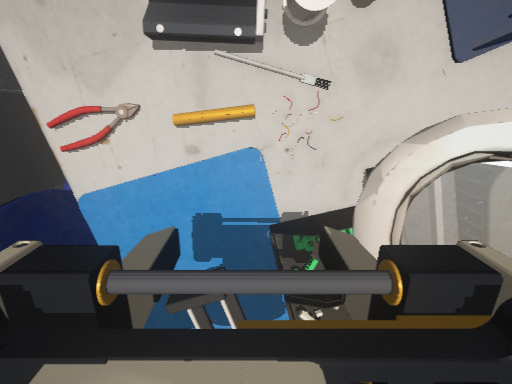

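The scene view shows the thick bar from (222,200) to (268,232), the V-block around (262,180), the reel at (219,152), the tin at (191,292), the thin bar at (290,145) and the cutters at (355,165). I'll enlarge it and measure with depth.

```bash
python3 - <<'E'
from h import *
np.set_printoptions(precision=4,suppress=True)
for t,(u0,v0,u1,v1) in {'scene0':(170,120,330,250),'side0':(170,120,340,245)}.items():
    d=load(t); c=d['frame'][v0:v1,u0:u1,::-1]
    cv2.imwrite(f'pics/{t}_c.png',cv2.resize(c,None,fx=4.6,fy=4.6,interpolation=cv2.INTER_CUBIC))
    P=pts(d)
    hsv=cv2.cvtColor(d['frame'],cv2.COLOR_RGB2HSV)
    m=cv2.inRange(hsv,(12,110,60),(30,255,255))
    n,l,s,c=cv2.connectedComponentsWithStats(m)
    for i in range(1,n):
        if s[i,4]<80: continue
        q=P[(l==i)&(d['depth']>0)]
        print(t,s[i],c[i],'z',np.percentile(q[:,2],[2,50,98]))
        if q[:,2].max()<0.05:
            top=q; mu=q.mean(0); 
            _,_,V=np.linalg.svd(q[:,:2]-mu[:2],full_matrices=False); a=V[0]; s_=(q[:,:2]-mu[:2])@a
            print('  mu',mu,'axis',a,'ext',np.percentile(s_,[0.5,99.5]))
    print('bench z', np.median(P[255:262,215:225].reshape(-1,3),0))
E
```

```text
scene0 [258   0  36   8  82] [273.1707   3.378 ] z [0.3153 0.3194 0.3233]
scene0 [269 137  43  16 255] [290.0039 144.7961] z [0.0054 0.0129 0.0171]
  mu [0.5734 0.0771 0.0121] axis [-0.9933 -0.1154] ext [-0.0541  0.0526]
scene0 [183 164  29  29 225] [201.2756 175.3733] z [0.0024 0.0136 0.0182]
scene0 [218 194  56  45 771] [244.3982 215.0895] z [0.0121 0.0246 0.0289]
  mu [0.5426 0.3427 0.0231] axis [-0.9666  0.2563] ext [-0.072   0.0653]
scene0 [294 282  28  21  92] [303.7174 295.9674] z [0.0036 0.0138 0.03  ]
  mu [0.3565 0.4509 0.0145] axis [-0.9906 -0.1371] ext [-0.0238  0.0283]
bench z [ 0.5364  0.4444 -0.0005]
side0 [213   2  43   5 124] [231.3468   3.6774] z [0.3055 0.3195 0.3228]
side0 [243 143  45   6 241] [265.166  145.4066] z [0.0043 0.0116 0.0163]
  mu [0.5763 0.0783 0.0112] axis [-0.9936 -0.113 ] ext [-0.054  0.053]
side0 [195 181  14  27 151] [202.947  193.0861] z [0.0006 0.0129 0.0177]
  mu [0.6778 0.2838 0.0114] axis [ 0.4076 -0.9132] ext [-0.0351  0.0382]
side0 [227 200  70  31 898] [260.7361 214.6303] z [0.0081 0.0229 0.0285]
  mu [0.5468 0.3443 0.0213] axis [-0.967   0.2546] ext [-0.0705  0.0673]
bench z [ 0.6046  0.4477 -0.0003]
```

View pics/scene0_c.png

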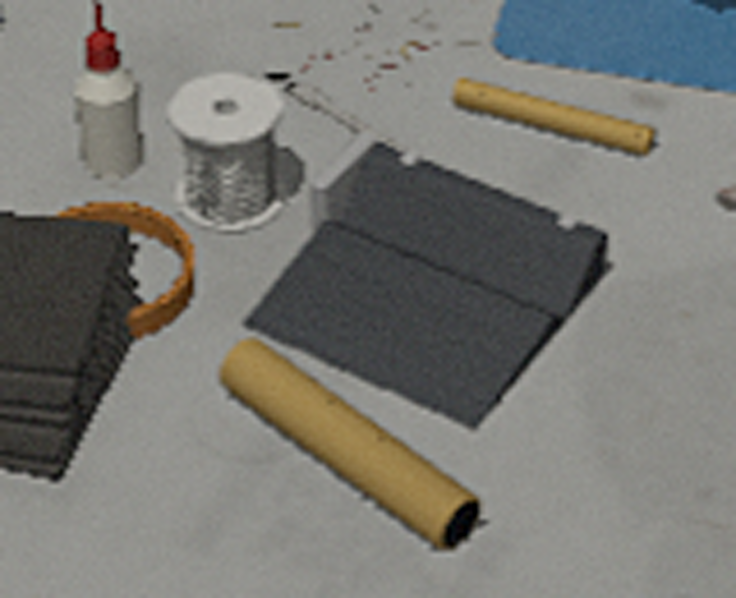

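View pics/side0_c.png

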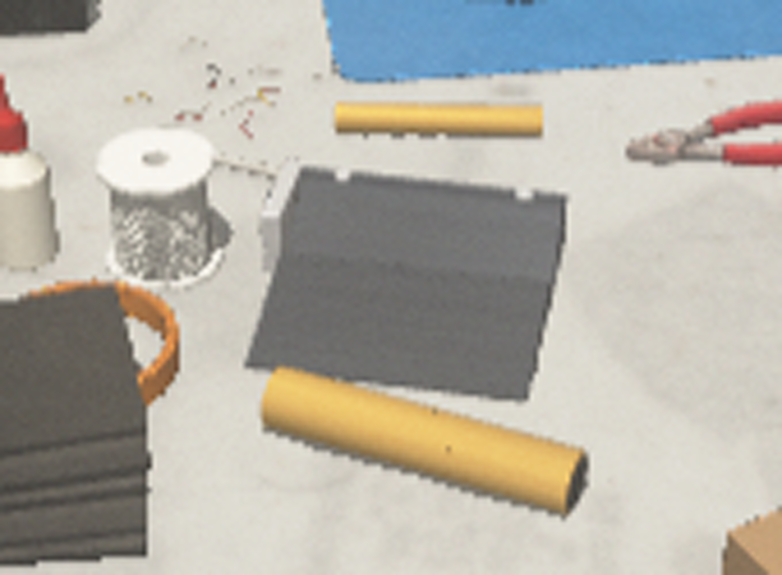

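```bash
python3 - <<'E'
from h import *
np.set_printoptions(precision=4,suppress=True)
for t,o,L in [('scene0',(170,120),[((247,325),.001),((475,428),.001),((325,222),.015),((556,318),.015),((378,143),.03),((606,233),.03),((315,185),.034),((372,135),.034)]),
            ('side0',(170,120),[((247,366),.001),((526,399),.001),((300,170),.03),((567,197),.03),((262,208),.034),((293,162),.034)])]:
    d=load(t)
    for p,z in L: print(t,p,onplane(d,p[0]/4.6+o[0],p[1]/4.6+o[1],z))
for t in ['scene0','side0']:
    d=load(t);P=pts(d)
    # ramp / far wall plan: dark, z 
    m=(P[...,0]>.42)&(P[...,0]<.75)&(P[...,1]>.1)&(P[...,1]<.32)&(P[...,2]>.02)&(P[...,2]<.05)&(d['frame'].max(2)<110)
    q=P[m]; print(t,m.sum()); 
    if m.sum()>10:print(cv2.minAreaRect(q[:,:2].astype(np.float32)), np.percentile(q[:,2],[50,98]))
    # tiles & box obstacles heights
d=load('scene0');P=pts(d)
for nm,(u,v) in dict(tiles=(165,185),tilecorner=(197,175),ring=(211,180),box=(310,272),tin=(191,288),reel=(220,142),tape=(133,287),tileedge=(190,215),lamp=(220,40)).items(): print(nm,P[v,u])
E
```

```text
scene0 (247, 325) [0.6303 0.2843 0.001 ]
scene0 (475, 428) [0.5038 0.2894 0.001 ]
scene0 (325, 222) [0.6288 0.2148 0.015 ]
scene0 (556, 318) [0.499  0.2191 0.015 ]
scene0 (378, 143) [0.6283 0.164  0.03  ]
scene0 (606, 233) [0.4988 0.1682 0.03  ]
scene0 (315, 185) [0.6357 0.2123 0.034 ]
scene0 (372, 135) [0.6316 0.1643 0.034 ]
side0 (247, 366) [0.6334 0.2861 0.001 ]
side0 (526, 399) [0.5058 0.2897 0.001 ]
side0 (300, 170) [0.6318 0.1672 0.03  ]
side0 (567, 197) [0.5001 0.1708 0.03  ]
side0 (262, 208) [0.6418 0.208  0.034 ]
side0 (293, 162) [0.6353 0.1667 0.034 ]
scene0 741
((0.618772566318512, 0.19988076388835907), (0.232869490981102, 0.13720311224460602), 33.496307373046875) [0.0279 0.048 ]
side0 52
((0.6152815818786621, 0.2137819081544876), (0.22725991904735565, 0.0850704163312912), 39.53012466430664) [0.0295 0.0318]
tiles [0.7108 0.3773 0.0544]
tilecorner [0.6857 0.3021 0.0357]
ring [0.6667 0.2788 0.0117]
box [0.3643 0.4121 0.033 ]
tin [0.5335 0.5384 0.0198]
reel [0.6916 0.2008 0.0561]
tape [0.6248 0.5854 0.0158]
tileedge [0.6507 0.3815 0.0009]
lamp [ 0.8266 -0.0161  0.1799]
```

```bash
cat >> h.py <<'E'
def fitbar(d,zc=None,box=None):
    from scipy.optimize import least_squares
    P=pts(d);hsv=cv2.cvtColor(d['frame'],cv2.COLOR_RGB2HSV)
    m=(cv2.inRange(hsv,(12,110,40),(30,255,255))>0)&(d['depth']>0)&(P[...,0]>.4)&(P[...,0]<.655)&(P[...,1]>.15)&(P[...,1]<.42)&(P[...,2]<.06)
    q=P[m]
    def f(p):
        a=np.array([np.cos(p[1]),np.sin(p[1])]);n=np.array([-a[1],a[0]])
        w=(q[:,:2]-[.55,p[0]])@n
        return np.hypot(w,q[:,2]-p[2])-.014
    r=least_squares(f,[np.median(q[:,1]),-.1,.014],loss='soft_l1',f_scale=.002)
    p=r.x;a=np.array([np.cos(p[1]),np.sin(p[1])]);s=(q[:,:2]-[.55,p[0]])@a
    e=np.percentile(s,[.5,99.5]);o=np.array([.55,p[0]])
    c=o+a*e.mean()
    O=np.array([.5655,.202]);g=np.array([.9995,-.032]);rr=np.array([-.032,-.9995])
    print('bar c',c.round(4),'zc',round(p[2],4),'ang',round(p[1],3),'ends',(o+a*e[0]).round(4),(o+a*e[1]).round(4),'len',round(e[1]-e[0],4),'n',len(q),'vb x,y',((c-O)@rr).round(4),((c-O)@g).round(4), 'res',np.abs(f(p)).mean().round(4))
E
python3 - <<'E'
from h import *
for t in ['scene0','side0']: fitbar(load(t))
E
```

```text
bar c [0.5025 0.3482] zc 0.0133 ang -0.274 ends [0.3945 0.3786] [0.6105 0.3179] len 0.2244 n 798 vb x,y -0.1441 -0.0676 res 0.0016
bar c [0.5461 0.3355] zc 0.0136 ang -0.254 ends [0.4794 0.3528] [0.6128 0.3181] len 0.1378 n 892 vb x,y -0.1328 -0.0237 res 0.0009
```

Request:
arm_command(
  deltas=[
    {"xyz":[4,-1,0],"turn":1.8,"jaw":0},
    {"xyz":[8,-3,0],"turn":1.8,"jaw":0},
    {"xyz":[12,-5,0],"turn":1.8,"jaw":0},
    {"xyz":[16,-7,0],"turn":1.8,"jaw":0},
    {"xyz":[20,-8,0],"turn":1.8,"jaw":0},
  ],
)

```text
clock: 0.57
position: [0.5451, 0.1927, 0.2261]
ee_rot: [-2.256, -2.185, 0.003]
force: [0.7, -0.2, 0.7]
width: 1.0
```

Request:
arm_command(
  deltas=[
    {"xyz":[4,0,0],"jaw":0},
    {"xyz":[8,0,0],"jaw":0},
    {"xyz":[12,0,0],"jaw":0},
    {"xyz":[16,0,0],"jaw":0},
    {"xyz":[18,0,0],"jaw":0},
  ],
)

```text
schema error: expected keys xyz, turn, jaw
```

Request:
arm_command(
  deltas=[
    {"xyz":[4,0,0],"turn":0,"jaw":0},
    {"xyz":[8,-0.2,0],"turn":0,"jaw":0},
    {"xyz":[12,-0.4,4],"turn":0,"jaw":0},
    {"xyz":[16,-0.6,8],"turn":0,"jaw":0},
    {"xyz":[19.8,-0.6,12],"turn":0,"jaw":0},
  ],
)

```text
clock: 0.98
position: [0.5445, 0.3625, 0.1364]
ee_rot: [-2.255, -2.186, 0.001]
force: [0.8, 0.6, 0.0]
width: 1.003
```

Request:
arm_command(
  deltas=[
    {"xyz":[0,0,0],"turn":0,"jaw":0},
    {"xyz":[0,0,0],"turn":0,"jaw":0},
  ],
)

```text
clock: 1.15
position: [0.542, 0.3641, 0.1336]
ee_rot: [-2.25, -2.189, 0.008]
force: [0.1, -0.3, 0.8]
width: 1.001
```

Request:
arm_command(
  deltas=[
    {"xyz":[2.8,0.2,0],"turn":0,"jaw":0},
    {"xyz":[2.8,0.2,3],"turn":0,"jaw":0},
    {"xyz":[2.8,0.2,6],"turn":0,"jaw":0},
    {"xyz":[2.8,0.2,8],"turn":0,"jaw":0},
    {"xyz":[2.8,0.2,8],"turn":0,"jaw":0},
  ],
)

```text
clock: 1.57
position: [0.5433, 0.3885, 0.0503]
ee_rot: [-2.252, -2.187, 0.018]
force: [-0.7, -0.1, -0.2]
width: 0.999
```

```bash
python3 - <<'E'
from h import *
d=grab('side','side1'); s=observe(); print(s['position'],s['ee_rot'])
c=d['frame'][100:300,140:360,::-1]; cv2.imwrite('pics/side1c.png',cv2.resize(c,None,fx=3,fy=3))
E
```

```text
[0.54437932 0.38942968 0.05277577] [-2.25241597 -2.18727245  0.0133876 ]
```

View pics/side1c.png

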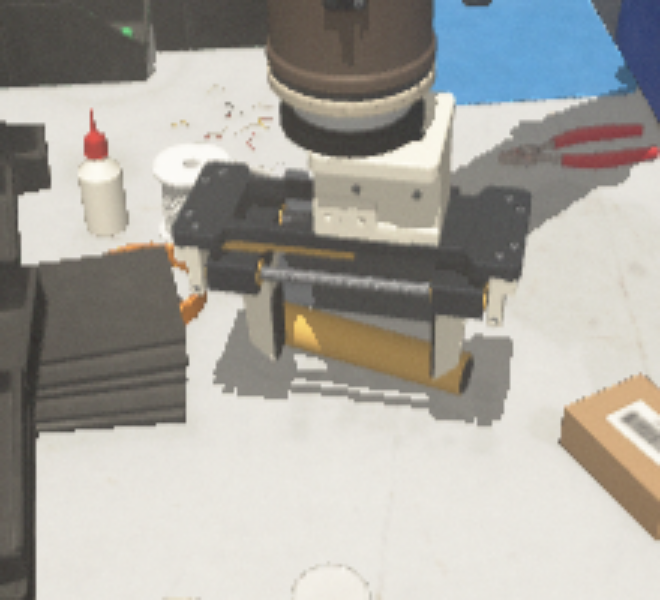

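The fingers (crop columns 265 and 450) hang behind the bar's side, clear of the tiles and the tin. I'll lower them and narrow the span a little.

Request:
arm_command(
  deltas=[
    {"xyz":[0.3,0,1],"turn":0,"jaw":30},
    {"xyz":[0.3,0,2],"turn":0,"jaw":30},
    {"xyz":[0.3,0,3],"turn":0,"jaw":30},
    {"xyz":[0.3,0,4],"turn":0,"jaw":30},
    {"xyz":[0.3,0,4.5],"turn":0,"jaw":30},
  ],
)

```text
clock: 2.03
position: [0.5436, 0.3918, 0.0064]
ee_rot: [-2.252, -2.187, 0.015]
force: [0.2, 0.1, -0.7]
width: 0.883
```

Request:
arm_command(
  deltas=[
    {"xyz":[0,0,0],"turn":0,"jaw":30},
  ],
)

```text
clock: 2.12
position: [0.543, 0.3913, 0.005]
ee_rot: [-2.252, -2.187, 0.018]
force: [-0.8, -0.5, -0.1]
width: 0.881
```

Request:
arm_command(
  deltas=[
    {"xyz":[-0.7,0,-0.2],"turn":0,"jaw":30},
    {"xyz":[-1.3,0,-0.2],"turn":0,"jaw":30},
    {"xyz":[-1.8,0,-0.2],"turn":0,"jaw":30},
    {"xyz":[-2.3,0,-0.2],"turn":0,"jaw":30},
    {"xyz":[-2.8,0,-0.2],"turn":0,"jaw":30},
  ],
)

```text
clock: 2.53
position: [0.5426, 0.3627, 0.0078]
ee_rot: [-2.253, -2.187, 0.017]
force: [1.2, 1.1, 0.5]
width: 0.884
```

Request:
arm_command(
  deltas=[
    {"xyz":[-0.4,0,0],"turn":0,"jaw":30},
    {"xyz":[-0.8,0,0],"turn":0,"jaw":30},
    {"xyz":[-1.2,0,0],"turn":0,"jaw":30},
    {"xyz":[-1.6,0,0],"turn":0,"jaw":30},
    {"xyz":[-2.0,0,0],"turn":0,"jaw":30},
  ],
)

```text
clock: 2.95
position: [0.542, 0.3424, 0.0079]
ee_rot: [-2.253, -2.187, 0.017]
force: [-0.2, -0.0, 0.1]
width: 0.882
```

```bash
python3 - <<'E'
from h import *
d=grab('side','side2'); s=observe(); print(s['position'],s['ee_rot'],s['force'])
try: fitbar(d)
except Exception as e: print(e)
c=d['frame'][100:300,140:360,::-1]; cv2.imwrite('pics/side2c.png',cv2.resize(c,None,fx=3,fy=3))
E
```

```text
[0.5420883  0.34124719 0.00782617] [-2.25386683 -2.18638809  0.01805243] [ 0.29287825 -1.61594162  0.44920728]
bar c [0.5281 0.3086] zc 0.0136 ang -0.238 ends [0.4726 0.3221] [0.5836 0.2952] len 0.1142 n 510 vb x,y -0.1054 -0.0408 res 0.0009
```

View pics/side2c.png

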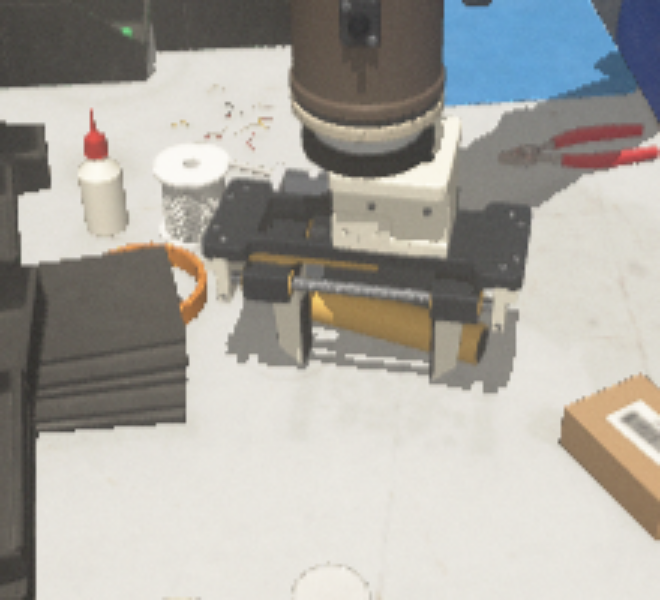

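The bar has rolled about 28 mm still at an angle (-0.238 rad). The near finger is touching it and the far end has reached the ramp foot. I'll push on slowly.

Request:
arm_command(
  deltas=[
    {"xyz":[-0.3,0,0],"turn":0,"jaw":30},
    {"xyz":[-0.6,0,0],"turn":0,"jaw":30},
    {"xyz":[-0.9,0,0],"turn":0,"jaw":30},
    {"xyz":[-1.2,0,0],"turn":0,"jaw":30},
    {"xyz":[-1.5,0,0],"turn":0,"jaw":30},
  ],
)

```text
clock: 3.42
position: [0.5416, 0.3261, 0.008]
ee_rot: [-2.254, -2.187, 0.018]
force: [0.5, 0.8, 0.4]
width: 0.881
```

```bash
python3 - <<'E'
from h import *
d=grab('side','side3'); s=observe(); print(s['position'],s['ee_rot'],s['force'])
try: fitbar(d)
except Exception as e: print(e)
c=d['frame'][100:300,140:360,::-1]; cv2.imwrite('pics/side3c.png',cv2.resize(c,None,fx=3,fy=3))
E
```

```text
[0.54172285 0.32516821 0.00790319] [-2.25463067 -2.18620269  0.01879548] [ 0.45354374 -0.63060522  0.83791079]
bar c [0.5268 0.2957] zc 0.0144 ang -0.167 ends [0.4691 0.3054] [0.5844 0.286 ] len 0.117 n 556 vb x,y -0.0924 -0.0417 res 0.001
```

View pics/side3c.png

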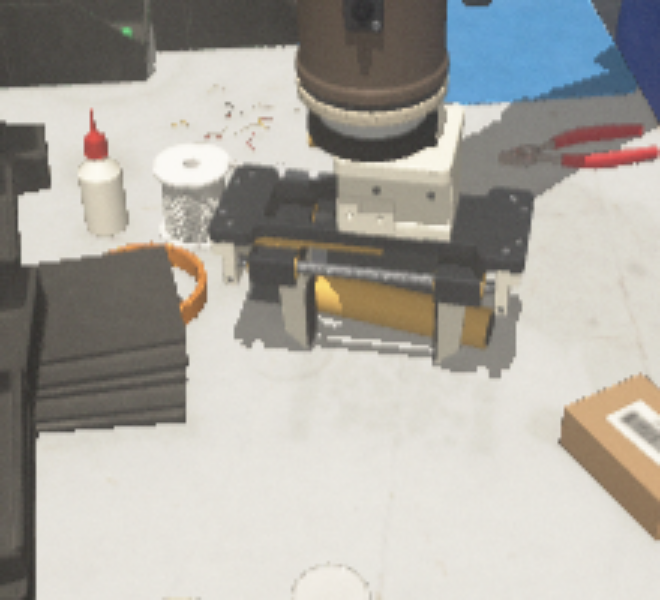

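The far end is held at the ramp foot and the bar is straightening, from -0.238 to -0.167 rad. Continuing.

Request:
arm_command(
  deltas=[
    {"xyz":[-0.3,0,0],"turn":0,"jaw":30},
    {"xyz":[-0.6,0,0],"turn":0,"jaw":30},
    {"xyz":[-0.9,0,0],"turn":0,"jaw":30},
    {"xyz":[-1.2,0,0],"turn":0,"jaw":30},
    {"xyz":[-1.5,0,0],"turn":0,"jaw":30},
  ],
)

```text
clock: 3.88
position: [0.5413, 0.31, 0.0081]
ee_rot: [-2.255, -2.186, 0.018]
force: [-0.5, 2.4, 2.1]
width: 0.88
```

```bash
python3 - <<'E'
from h import *
d=grab('side','side4'); s=observe(); print(s['position'],s['ee_rot'],s['force'])
try: fitbar(d)
except Exception as e: print(e)
c=d['frame'][100:300,140:360,::-1]; cv2.imwrite('pics/side4c.png',cv2.resize(c,None,fx=3,fy=3))
E
```

```text
[0.54144153 0.3092493  0.00810261] [-2.25541601 -2.18587181  0.01885623] [ 4.06952898e-01  2.38696188e-01 -1.66949470e-05]
bar c [0.5251 0.2849] zc 0.0156 ang -0.028 ends [0.4674 0.2865] [0.5827 0.2833] len 0.1153 n 573 vb x,y -0.0815 -0.0431 res 0.0011
```

View pics/side4c.png

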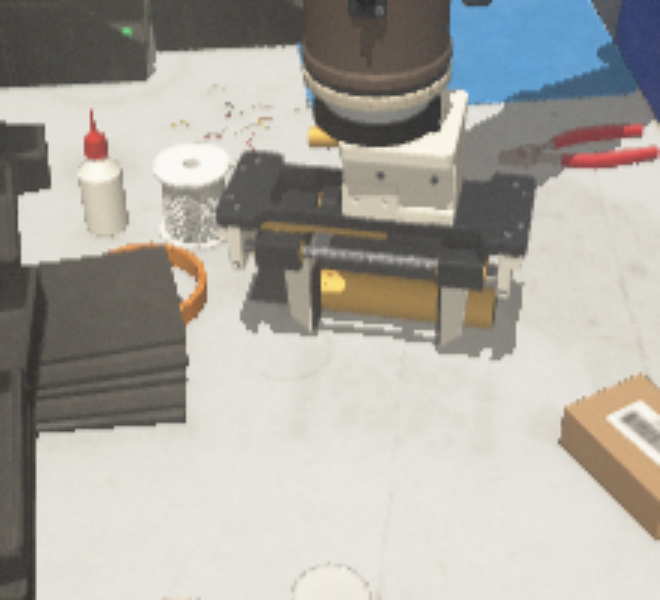

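The bar is now parallel to the groove (-0.028 rad against -0.032). I'll push it up the ramp, raising the fingers with the slope.

Request:
arm_command(
  deltas=[
    {"xyz":[-0.4,0,-0.05],"turn":0,"jaw":30},
    {"xyz":[-0.8,0,-0.15],"turn":0,"jaw":30},
    {"xyz":[-1.2,0,-0.2],"turn":0,"jaw":30},
    {"xyz":[-1.6,0,-0.3],"turn":0,"jaw":30},
    {"xyz":[-2.0,0,-0.4],"turn":0,"jaw":30},
  ],
)

```text
clock: 4.35
position: [0.5408, 0.2889, 0.0124]
ee_rot: [-2.255, -2.186, 0.019]
force: [-0.5, 2.1, 0.7]
width: 0.882
```

Request:
arm_command(
  deltas=[
    {"xyz":[-0.4,0,-0.05],"turn":0,"jaw":30},
    {"xyz":[-0.8,0,-0.15],"turn":0,"jaw":30},
    {"xyz":[-1.2,0,-0.2],"turn":0,"jaw":30},
    {"xyz":[-1.6,0,-0.3],"turn":0,"jaw":30},
    {"xyz":[-2.0,0,-0.4],"turn":0,"jaw":30},
  ],
)

```text
clock: 4.77
position: [0.5403, 0.2684, 0.0166]
ee_rot: [-2.256, -2.186, 0.019]
force: [0.3, 2.1, 1.2]
width: 0.879
```

```bash
python3 - <<'E'
from h import *
d=grab('side','side5'); s=observe(); print(s['position'],s['ee_rot'],s['force'])
try: fitbar(d)
except Exception as e: print(e)
c=d['frame'][100:300,140:360,::-1]; cv2.imwrite('pics/side5c.png',cv2.resize(c,None,fx=3,fy=3))
E
```

```text
[0.54039401 0.26722254 0.01673827] [-2.2569234  -2.18521851  0.01996081] [-0.05538426 -0.26082335 -0.43547788]
bar c [0.5238 0.2436] zc 0.0238 ang -0.032 ends [0.4663 0.2455] [0.5813 0.2418] len 0.115 n 546 vb x,y -0.0403 -0.043 res 0.0011
```

View pics/side5c.png

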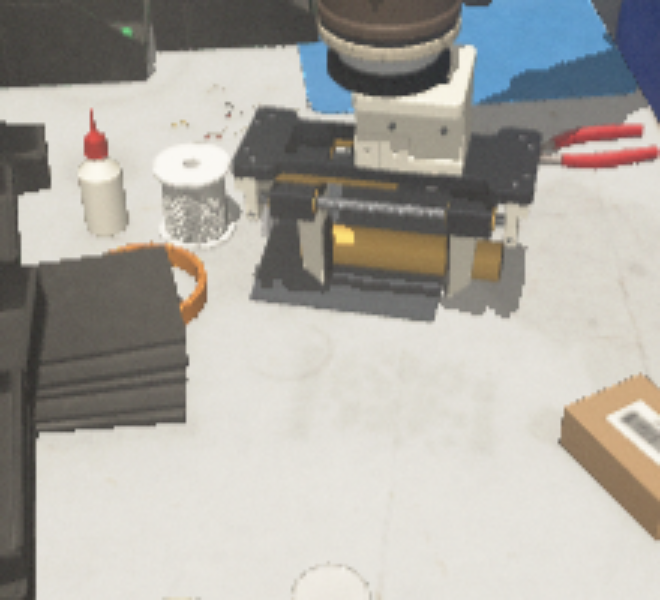

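The bar is on the ramp, level along its length, 25 mm short of the lip. One more push over it.

Request:
arm_command(
  deltas=[
    {"xyz":[-0.4,0,-0.05],"turn":0,"jaw":30},
    {"xyz":[-0.8,0,-0.15],"turn":0,"jaw":30},
    {"xyz":[-1.2,0,-0.2],"turn":0,"jaw":30},
    {"xyz":[-1.6,0,-0.3],"turn":0,"jaw":30},
    {"xyz":[-2.0,0,-0.4],"turn":0,"jaw":30},
  ],
)

```text
clock: 5.23
position: [0.5398, 0.2469, 0.021]
ee_rot: [-2.257, -2.185, 0.02]
force: [-0.1, 2.0, 1.1]
width: 0.882
```

Request:
arm_command(
  deltas=[
    {"xyz":[-0.3,0,-0.05],"turn":0,"jaw":30},
    {"xyz":[-0.6,0,-0.1],"turn":0,"jaw":30},
    {"xyz":[-0.8,0,-0.1],"turn":0,"jaw":30},
    {"xyz":[-0.9,0,-0.1],"turn":0,"jaw":30},
    {"xyz":[-0.9,0,-0.1],"turn":0,"jaw":30},
  ],
)

```text
clock: 5.65
position: [0.5394, 0.2373, 0.0219]
ee_rot: [2.258, 2.185, -0.021]
force: [0.3, 0.2, 0.3]
width: 0.882
```

```bash
python3 - <<'E'
from h import *
d=grab('side','side6'); s=observe(); print(s['position'],s['ee_rot'],s['force'])
try: fitbar(d)
except Exception as e: print(e)
c=d['frame'][100:300,140:360,::-1]; cv2.imwrite('pics/side6c.png',cv2.resize(c,None,fx=3,fy=3))
E
```

```text
[0.53942926 0.23763577 0.02196747] [-2.25720232 -2.18491695  0.02049255] [ 0.97851726 -0.34482777  0.21277437]
bar c [0.5234 0.2036] zc 0.0218 ang -0.032 ends [0.4653 0.2054] [0.5816 0.2018] len 0.1163 n 509 vb x,y -0.0003 -0.0421 res 0.0011
```

View pics/side6c.png

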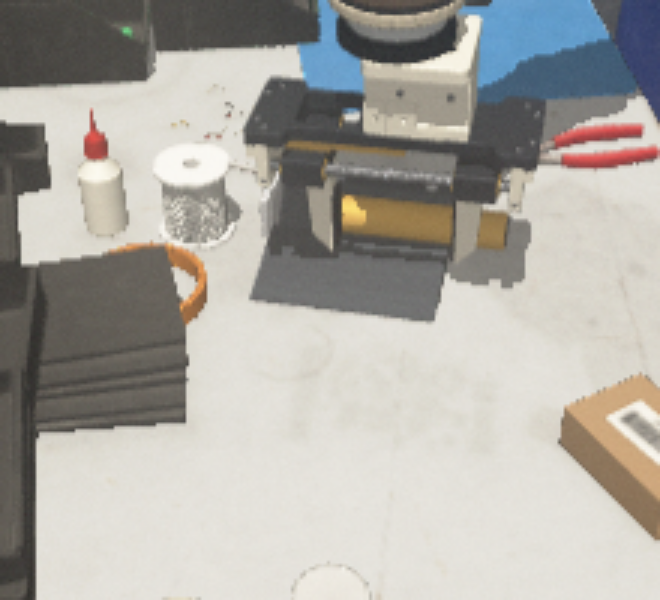

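The bar lies in the groove: vb x 0, axis height 22 mm, angle -0.032 rad, about 25 mm short of the stop. I'll back off, rise, close the jaws and go round to the near end.

Request:
arm_command(
  deltas=[
    {"xyz":[1,0,0],"turn":0,"jaw":30},
    {"xyz":[1.2,0,-3],"turn":0,"jaw":30},
    {"xyz":[1.2,0,-6],"turn":0,"jaw":100},
    {"xyz":[1.2,-1,-8],"turn":0,"jaw":255},
    {"xyz":[1.2,-3,-8],"turn":0,"jaw":255},
  ],
)

```text
clock: 6.12
position: [0.5146, 0.2536, 0.1064]
ee_rot: [2.257, 2.182, -0.007]
force: [0.3, 0.9, 0.4]
width: 0.717
```

Request:
arm_command(
  deltas=[
    {"xyz":[0,-3,0],"turn":0,"jaw":255},
    {"xyz":[-1,-6,0],"turn":0,"jaw":255},
    {"xyz":[-3,-8,0],"turn":0,"jaw":255},
    {"xyz":[-4.6,-8,0],"turn":0,"jaw":255},
    {"xyz":[-4.6,-8,0],"turn":0,"jaw":255},
  ],
)

```text
clock: 6.53
position: [0.4316, 0.2082, 0.1069]
ee_rot: [2.257, 2.181, -0.01]
force: [0.2, -0.6, 0.1]
width: 0.351
```

```bash
python3 - <<'E'
from h import *
s=observe(); print(s['position'],s['ee_rot'],s['force'],s['width'])
for n in ['side','scene']:
    d=grab(n,n+'7'); 
    try: fitbar(d)
    except Exception as e: print(e)
a=load('side7')['frame'][100:250,170:350,::-1];b=load('scene7')['frame'][100:250,170:350,::-1]
cv2.imwrite('pics/c7.png',cv2.resize(np.vstack([a,b]),None,fx=2,fy=2) if 0 else cv2.resize(np.hstack([a,b]),None,fx=2.2,fy=2.2))
E
```

```text
[0.43158535 0.2081689  0.10685719] [ 2.25705537  2.18116733 -0.01041535] [ 0.18106894 -0.56587648  0.09617092] 0.3505853632258034
bar c [0.534  0.2033] zc 0.0218 ang -0.037 ends [0.4651 0.2059] [0.6029 0.2008] len 0.1379 n 762 vb x,y -0.0003 -0.0315 res 0.0011
bar c [0.4981 0.2057] zc 0.0215 ang -0.052 ends [0.3948 0.2111] [0.6014 0.2004] len 0.2069 n 761 vb x,y -0.0016 -0.0675 res 0.006
```

View pics/c7.png

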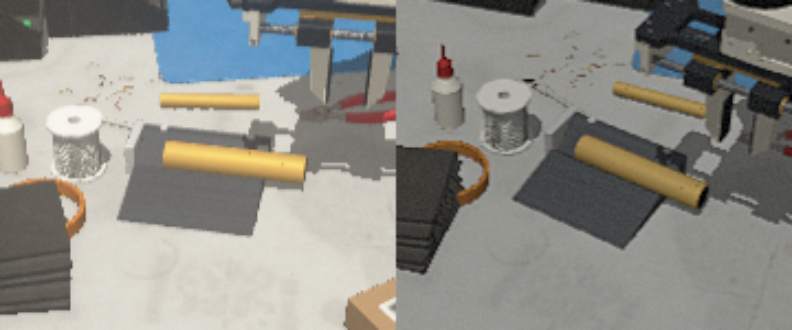

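The bar lies in the groove (left crop, 165–305 px, far end short of the stop at 135 px). The neighbours look undisturbed. I'll let the jaws shut, then lower.

Request:
arm_command(
  deltas=[
    {"xyz":[-0.1,-0.2,0],"turn":0,"jaw":255},
    {"xyz":[-0.1,-0.2,0],"turn":0,"jaw":255},
    {"xyz":[-0.1,-0.2,0],"turn":0,"jaw":255},
    {"xyz":[-0.1,-0.2,0],"turn":0,"jaw":255},
    {"xyz":[-0.1,-0.2,2],"turn":0,"jaw":255},
  ],
)

```text
clock: 7.05
position: [0.4336, 0.2118, 0.0894]
ee_rot: [2.256, 2.181, 0.003]
force: [0.4, 0.6, -0.2]
width: 0.005
```

Request:
arm_command(
  deltas=[
    {"xyz":[0,0,1.5],"turn":0,"jaw":255},
    {"xyz":[0,0,3],"turn":0,"jaw":255},
    {"xyz":[0,0,4.5],"turn":0,"jaw":255},
    {"xyz":[0,0,6],"turn":0,"jaw":255},
    {"xyz":[0,0,7.0],"turn":0,"jaw":255},
  ],
)

```text
clock: 7.47
position: [0.4335, 0.2117, 0.0181]
ee_rot: [2.256, 2.182, 0.001]
force: [0.4, -0.5, 0.2]
width: 0.002
```

```bash
python3 - <<'E'
from h import *
s=observe(); print(s['position'],s['ee_rot'],s['force'],s['width'])
for n in ['side','scene']:
    d=grab(n,n+'8')
a=load('side8')['frame'][100:250,200:380,::-1];b=load('scene8')['frame'][100:250,200:380,::-1]
cv2.imwrite('pics/c8.png',cv2.resize(np.hstack([a,b]),None,fx=2.2,fy=2.2))
E
```

```text
[0.43351425 0.21167289 0.0180716 ] [2.25624339e+00 2.18168088e+00 1.23782242e-03] [ 0.38183549 -0.45382451  0.22258284] 0.002071223339951172
```

View pics/c8.png

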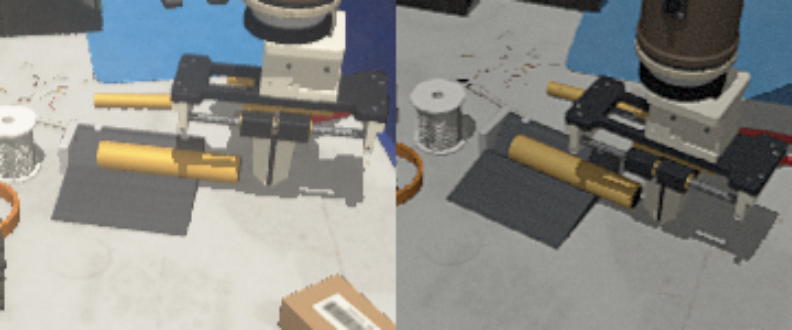

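Request:
arm_command(
  deltas=[
    {"xyz":[-0.3,0,0.3],"turn":0,"jaw":255},
    {"xyz":[-0.5,0,0.5],"turn":0,"jaw":255},
    {"xyz":[-0.5,0.3,0.5],"turn":0,"jaw":255},
    {"xyz":[-0.5,0.6,0.5],"turn":0,"jaw":255},
    {"xyz":[-0.5,0.9,0.5],"turn":0,"jaw":255},
  ],
)

```text
clock: 7.98
position: [0.4426, 0.2061, 0.0135]
ee_rot: [2.257, 2.181, 0.0]
force: [1.0, -0.1, -0.5]
width: 0.006
```

Request:
arm_command(
  deltas=[
    {"xyz":[0,0.3,0],"turn":0,"jaw":255},
    {"xyz":[0,0.6,0],"turn":0,"jaw":255},
    {"xyz":[0,0.9,0],"turn":0,"jaw":255},
    {"xyz":[0,1.2,0],"turn":0,"jaw":255},
    {"xyz":[0,1.5,0],"turn":0,"jaw":255},
  ],
)

```text
clock: 8.4
position: [0.4575, 0.2056, 0.0135]
ee_rot: [2.257, 2.182, -0.001]
force: [-3.3, 0.5, 2.8]
width: 0.006
```

```bash
python3 - <<'E'
from h import *
s=observe(); print(s['position'],s['ee_rot'],s['force'],s['width'])
for n in ['side','scene']:
    d=grab(n,n+'9'); fitbar(d)
a=load('side9')['frame'][100:250,200:380,::-1];b=load('scene9')['frame'][100:250,200:380,::-1]
cv2.imwrite('pics/c9.png',cv2.resize(np.hstack([a,b]),None,fx=2.2,fy=2.2))
E
```

```text
[0.45747611 0.20556207 0.01353148] [ 2.25656284e+00  2.18186910e+00 -7.05506351e-04] [-3.28761823  0.46895996  2.81668293] 0.006029669193407716
bar c [0.5453 0.2029] zc 0.0218 ang -0.035 ends [0.4767 0.2053] [0.614  0.2005] len 0.1374 n 737 vb x,y -0.0003 -0.0202 res 0.0011
bar c [0.5023 0.206 ] zc 0.0216 ang -0.059 ends [0.3918 0.2125] [0.6128 0.1995] len 0.2214 n 735 vb x,y -0.002 -0.0633 res 0.0071
```

View pics/c9.png

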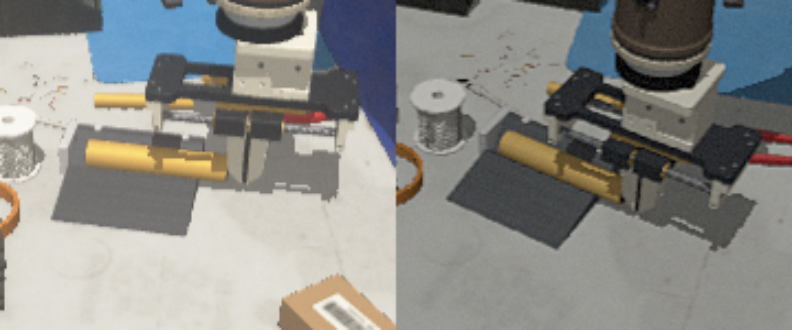

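The end push works: the bar has moved 11.5 mm with about 3 N of drag, and about 14–15 mm remain.

Request:
arm_command(
  deltas=[
    {"xyz":[0,0.3,0],"turn":0,"jaw":255},
    {"xyz":[0,0.6,0],"turn":0,"jaw":255},
    {"xyz":[0,0.8,0],"turn":0,"jaw":255},
    {"xyz":[0,1.0,0],"turn":0,"jaw":255},
    {"xyz":[0,1.2,0],"turn":0,"jaw":255},
  ],
)

```text
clock: 8.92
position: [0.4704, 0.2051, 0.0135]
ee_rot: [2.257, 2.181, 0.001]
force: [-1.8, 0.5, 0.4]
width: 0.007
```

Request:
arm_command(
  deltas=[
    {"xyz":[0,0.1,0],"turn":0,"jaw":255},
    {"xyz":[0,0.2,0],"turn":0,"jaw":255},
  ],
)

```text
clock: 9.08
position: [0.4726, 0.205, 0.0136]
ee_rot: [2.257, 2.181, 0.001]
force: [-3.2, 0.4, 1.1]
width: 0.001
```

Request:
arm_command(
  deltas=[
    {"xyz":[0,0.1,0],"turn":0,"jaw":255},
    {"xyz":[0,0.2,0],"turn":0,"jaw":255},
  ],
)

```text
clock: 9.25
position: [0.4745, 0.2049, 0.0135]
ee_rot: [2.257, 2.181, 0.0]
force: [-2.2, 0.7, 1.7]
width: 0.005
```

Request:
arm_command(
  deltas=[
    {"xyz":[0,0.1,0],"turn":0,"jaw":255},
    {"xyz":[0,0.2,0],"turn":0,"jaw":255},
  ],
)

```text
clock: 9.42
position: [0.4755, 0.2049, 0.0134]
ee_rot: [2.257, 2.182, -0.002]
force: [-8.5, 0.1, 5.9]
width: 0.006
```

```bash
python3 - <<'E'
from h import *
s=observe(); print(s['position'],s['ee_rot'],s['force'],s['width'])
d=grab('side','side10'); fitbar(d)
d=grab('scene','scene10')
a=load('side10')['frame'][110:210,200:320,::-1];b=load('scene10')['frame'][120:220,200:320,::-1]
cv2.imwrite('pics/c10.png',cv2.resize(np.hstack([a,b]),None,fx=3.3,fy=3.3))
E
```

```text
[0.47550658 0.20487975 0.01343645] [ 2.25710785e+00  2.18196811e+00 -1.97824895e-03] [-8.53929482  0.09312257  5.85301535] 0.005763551918974616
bar c [0.5631 0.2022] zc 0.0218 ang -0.039 ends [0.4944 0.2048] [0.6318 0.1995] len 0.1374 n 727 vb x,y -0.0001 -0.0024 res 0.0011
```

View pics/c10.png

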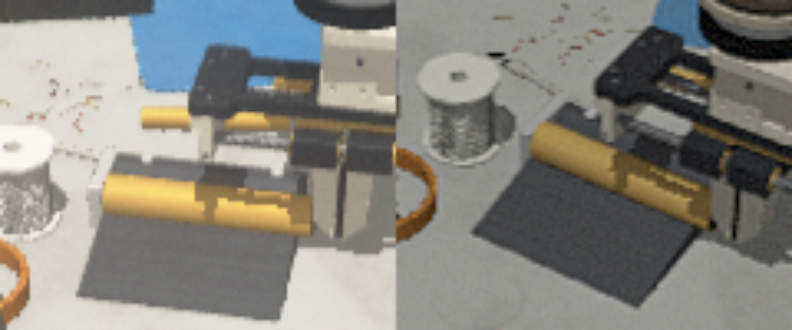

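The bar now reaches the stop plate in both views, and the force rose to 8.5 N. One more small press to confirm it is the stop.

Request:
arm_command(
  deltas=[
    {"xyz":[0,0.15,0],"turn":0,"jaw":255},
    {"xyz":[0,0.15,0],"turn":0,"jaw":255},
  ],
)

```text
clock: 9.68
position: [0.4754, 0.2049, 0.0133]
ee_rot: [2.257, 2.184, -0.006]
force: [-7.2, 0.3, 6.2]
width: 0.005
```

It doesn't move when commanded 1.5 mm further, while the drag alone was 2–3 N, so it is on the stop. I'll back straight off, then rise.

Request:
arm_command(
  deltas=[
    {"xyz":[0,-0.2,0],"turn":0,"jaw":255},
    {"xyz":[0,-0.6,0],"turn":0,"jaw":255},
    {"xyz":[0,-1.4,0],"turn":0,"jaw":255},
    {"xyz":[0,-2.4,0],"turn":0,"jaw":255},
    {"xyz":[0,-3.4,0],"turn":0,"jaw":255},
  ],
)

```text
clock: 10.1
position: [0.4405, 0.2059, 0.0133]
ee_rot: [2.257, 2.184, -0.005]
force: [-0.6, 0.6, -0.3]
width: 0.005
```

Request:
arm_command(
  deltas=[
    {"xyz":[0,-1,-2],"turn":0,"jaw":255},
    {"xyz":[0,-2,-5],"turn":0,"jaw":255},
    {"xyz":[0,-2,-9],"turn":0,"jaw":255},
    {"xyz":[0,-2,-13],"turn":0,"jaw":255},
    {"xyz":[0,-2,-15],"turn":0,"jaw":255},
  ],
)

```text
clock: 10.52
position: [0.4208, 0.208, 0.1674]
ee_rot: [2.256, 2.184, 0.001]
force: [0.6, 0.8, -0.6]
width: 0.002
```

```bash
python3 - <<'E'
from h import *
s=observe(); print(s['position'],s['force'])
d=grab('side','side11'); fitbar(d)
e=grab('scene','scene11')
a=d['frame'][110:210,200:320,::-1];b=e['frame'][120:220,200:320,::-1]
cv2.imwrite('pics/c11.png',cv2.resize(np.hstack([a,b]),None,fx=3.3,fy=3.3))
cv2.imwrite('pics/c11w.png',cv2.resize(np.vstack([np.hstack([load('side0')['frame'],d['frame']]),np.hstack([load('scene0')['frame'],e['frame']])])[:,:,::-1],(784,588),interpolation=cv2.INTER_AREA))
E
```

```text
[0.42083588 0.2079614  0.1674332 ] [ 0.63546957  0.75524823 -0.62110756]
bar c [0.563  0.2022] zc 0.0218 ang -0.037 ends [0.4942 0.2047] [0.6318 0.1997] len 0.1377 n 742 vb x,y -0.0001 -0.0025 res 0.0011
```

View pics/c11.png

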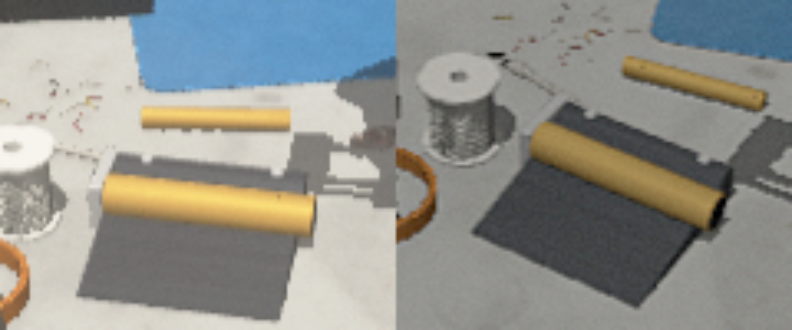

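View pics/c11w.png

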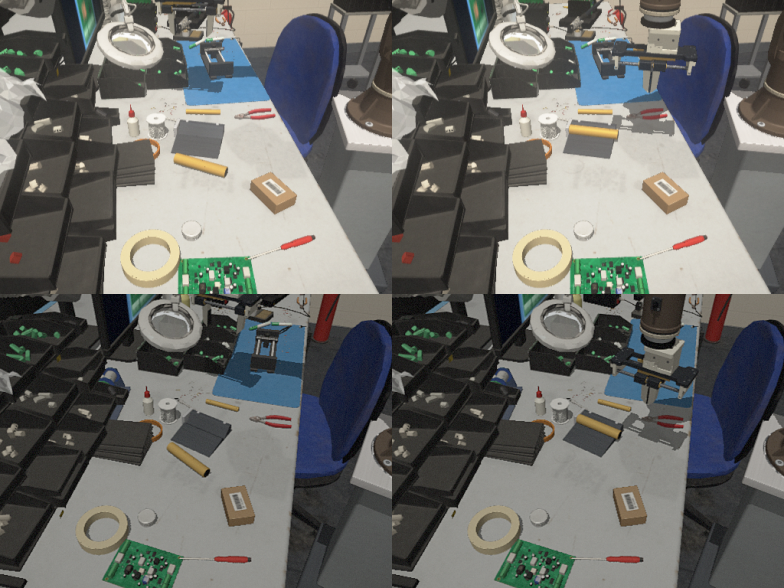

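Request:
arm_command(
  deltas=[
    {"xyz":[0,0,0],"turn":0,"jaw":255},
    {"xyz":[0,0,0],"turn":0,"jaw":255},
    {"xyz":[0,0,0],"turn":0,"jaw":255},
  ],
)

```text
clock: 10.87
position: [0.421, 0.2081, 0.1662]
ee_rot: [2.256, 2.184, 0.003]
force: [-0.6, 0.3, -0.3]
width: 0.003
```

```bash
python3 - <<'E'
from h import *
fitbar(grab('side','side12')); print(observe()['clock'], sign_off())
E
```

```text
bar c [0.5628 0.2021] zc 0.0217 ang -0.039 ends [0.4938 0.2048] [0.6319 0.1995] len 0.1382 n 747 vb x,y -0.0001 -0.0027 res 0.0011
the job is handed in; nothing more can be done
10.9167 None
```

The thick bar is lying still in the V-block's groove against the end stop, and I handed the job in at 10.9 s. I rolled it up the ramp with both open fingers against its side. The near finger and the ramp foot turned it parallel to the groove on the way, and it dropped in over the lip. I then pushed it by its near end with the closed fingers for about 28 mm.

**Contact with the stop:** the push force rose from 2–3 N of drag to about 8 N. The bar did not move when I commanded another 1.5 mm.

**After backing off:** the bar stayed put, with no visible rebound (within 0.5 mm). Its axis is over the groove's bottom line, at 22 mm height (nominal 23) and within 0.01 rad of the groove. The robot was clear of everything.

**Other objects:** by eye, comparing the first and last pictures, the thin bar, reel, tin and cutters had not moved.

**Checks that disagreed:** I measured the bar's centre at y = -2.6 mm along the groove, where -5 mm is nominal. That is about the size of the 2 mm calibration error. The automatic bar fit on the scene camera was thrown off by other yellow-brown objects, so I used only the side camera's fit.

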